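# Seat the specimen in the vee stop and start the gauge

## Task

Slide the round specimen with the red-brown face gently along the bench with the fingertips, without pinching or lifting it, until it rests fully home against both bars of the black vee-shaped stop. Only then press the green button on the control box all the way down and let it come up again, leaving the specimen home and the hand clear of everything. Leave the grey-faced specimen, the red button and everything else on the bench alone.

Things in the scene. Friction and masses are not known exactly. Their poses are not given: they have to be found in the camera images.
- red_specimen: Round specimen in a steel ring with a RED-BROWN (terracotta) top face: a plain upright disc, 90 mm diameter, 30 mm high, about 0.5 kg, loose on the bench. Origin: centre of its underside; z up. It slides with some 2 to 6 N of friction.
- grey_specimen: The same disc (90 mm diameter, 30 mm high) with a GREY (concrete) top face; must not be moved. Origin: centre of its underside. Which of the two stands nearer to the robot changes.
- home (a point): Where the centre of the specimen's underside is when it is home against both bars of the stop; on the bench surface, in the middle of a flat painted yellow ring. Its axes are the stop's: x points INTO the vee (the push direction), z up.
- stop: Black vee stop fixed to the bench; same origin and axes as point home. Two bars 85 mm long, 14 thick, 24 high, at 45 degrees either side of x, meeting in a right angle at x = 64 mm, touching the homed disc at (32, 32) and (32, -32) mm; free ends near (8, 65) and (8, -65); the -x side is open. Behind it a sensor post, 165 mm high, its grey head over x = 88 to 124, y = -18 to 18 mm.
- control_box: Fixed low grey control box, 130 (x) by 80 (y) by 45 mm high, with two spring buttons on top: green (start) at its x = -32 mm, red (stop) at its x = +32 mm. Origin: centre of its underside.
- start_button_top (a point): Centre of the top of the GREEN start button, 30 mm diameter, at rest.
- start_button (a joint): Green button travel in m: 0 up, 0.006 fully down; a spring needs about 5 N to go fully down and returns it.
- stop_button_top (a point): Centre of the top of the RED stop button, 30 mm diameter; leave alone.
- stop_button (a joint): Red button travel in m: 0 up, 0.006 fully down; must stay up.
- brass_weight: Bystander: knobbed brass weight, 38 mm diameter, 58 mm high. Origin: centre of underside.
- phone: Bystander: black phone lying flat, 150 (x) by 72 (y) by 9 mm. Origin: centre of underside.
- caliper: Bystander: digital caliper lying flat, about 220 mm along its x, 74 mm wide, 14 mm high. Origin: on the underside, near its black slide.
- solvent_bottle: Bystander: white bottle, 64 mm diameter, 150 mm high. Origin: centre of underside.
- brick_sample: Bystander: red-brown brick piece, 110 (x) by 60 (y) by 50 mm high. Origin: centre of underside.
- beaker: Bystander: glass beaker, 70 mm diameter, 80 mm high. Origin: centre of underside.
Not all that is in view belongs to the job. What is shaped like the red_specimen but blue or purple is not meant. What is shaped like the control_box but yellow is not meant.

How it is judged:
On the way, in this order (a step that is already met when the one before it is completed fails the run):
1. the red-brown specimen rests home against both bars, the start button still up (horizontal distance between red_specimen and home below 0.004 m and angle between red_specimen's own z axis and vertical below 0.05 rad and height (world z) of red_specimen below 0.004 m and linear speed of red_specimen below 0.02 m/s and value of joint start_button below 0.001 m), for 0.2 s.
2. the green start button is pressed all the way down (value of joint start_button above 0.0045 m), for 0.05 s.
At the end, for the whole second after the job is handed in: The red-brown specimen lies flat and at rest within 4 mm of its home against both bars, and the green button, pressed at least 4.5 mm after the specimen was home, is up again (horizontal distance between red_specimen and home below 0.004 m and angle between red_specimen's own z axis and vertical below 0.05 rad and height (world z) of red_specimen below 0.004 m and linear speed of red_specimen below 0.01 m/s and value of joint each of start_button, stop_button below 0.0015 m); the robot touches nothing.
It fails at once if the start button is pressed before the specimen is home, or the red stop button is pressed ((value of joint start_button above 0.002 m and not (horizontal distance between red_specimen and home below 0.004 m and angle between red_specimen's own z axis and vertical below 0.05 rad and height (world z) of red_specimen below 0.004 m)) or value of joint stop_button above 0.002 m).
It fails at once if a specimen is lifted or tipped (underside 6 mm up, or 0.15 rad) (height (world z) of any of red_specimen, grey_specimen above 0.006 m or angle between any of red_specimen, grey_specimen's own z axis and vertical above 0.15 rad).
It fails at once if the specimen is shoved faster than 0.4 m/s instead of slid gently (linear speed of red_specimen above 0.4 m/s).
It fails at once if the grey-faced specimen is moved more than 10 mm (distance of grey_specimen from where it was at the start of the episode above 0.01 m).
It fails at once if a bystander is moved more than 15 mm or the tall ones tipped (distance of any of brass_weight, phone, caliper, solvent_bottle, brick_sample, beaker from where it was at the start of the episode above 0.015 m or angle between any of brass_weight, solvent_bottle, beaker's own z axis and vertical above 0.3 rad).
It also fails if it takes over 64 s, if anything falls off the work surface, if the arm or the gripper's body presses on something with over 40 N, if the wrist force passes 120 N, or if a joint passes its speed limit or range.

## Robot

A 7-joint arm with a two-finger parallel gripper is mounted at the origin on the work surface. World frame = base frame: x ahead of the robot, y to its left, z up, the work surface at z = 0. Lengths are in m, angles in rad, forces in N, time in s.
With the tool pointing down it reaches from about 0.425 to 0.925 m from the base axis. Payload 6.8 kg.
Tool frame: the origin (TCP) lies at the very end of the fingers, on their centre line; the grasp point (between the pads) lies 19 mm behind it; z points along the fingers, y is the line along which they close (so a half turn about z gives the same grasp; the last joint's range is limited). The gripper opens to 85 mm and grips with 20 to 120 N. Pads are 22 mm wide; open, the fingers measure 114 mm over their backs; the gripper's body (76 mm by 85 mm) begins 54 mm behind the grasp point. The pads swing forward as they close: fully open they stand 13 mm farther back than shut.
Start: joints at [-1.449, 0.477, 0.022, 1.555, -0.011, 1.109, -0.083], TCP at [0.154, 0.657, 0.231] pointing down, gripper open.
Joint ranges: [-2.96, 2.96], [-0.34, 2.1], [-1.41, 1.46], [0.24, 2.44], [-1.37, 4.51], [0.17, 1.92], [-2.96, 2.96]. Speed limits (rad/s): [2.39, 2.39, 3.14, 3.14, 3.14, 3.14, 3.14].

## Interface

Orientations are given as a rotation vector (axis times angle).
In Python, from bench import r gives the robot as it stands.
- The arm moves only by the tool play_rows, never from a script. Its argument "targets" is text: rows parted by semicolons, each of 5 numbers parted by spaces: the closure, from -1 (fully open) to 1 (shut), then the shift along the tool's x, y, z in m, then the turn about the tool's z in rad. In form: gripper dx dy dz spin; .... A call has 1 to 8 rows; each row is the pose to reach, as a shift and turn from the pose commanded when the call began, along the tool's axes at that moment; what a row does not reach only later rows make up. A row lasts 1/12 s, in which the tool goes at most 41.7 mm and 7.16 degrees, less where a joint would pass 70% of its speed; a pose out of reach is approached as far as the arm can. A call with a gripper value outside its range is refused whole. The fingers move at their own pace and stop on an object; "squeeze" is the grip in N (left out, the last holds). Time passes only in rows, so rows that repeat a pose let the fingers close. It gives the time, the measured TCP pose, the force, the opening and the grip force at its end, in the units of the state.
- r.get_obs(): the state, without advancing time (a new reading comes with each control period).
- r.grab_frame(name): name is "scene" or "top"; returns the picture (384x512x3 uint8, red, green, blue); there is no depth.
- r.camera_info(name): a dict with "fov_y" (degrees; the focal length in pixels is half the picture's height over the tangent of half this angle, whatever the lens; pixels are square), "cx", "cy" (the principal point, pixels), "position" and "rotation" of the camera in the world. Camera axes: x right, y down, z forward; pixel columns grow to the right and rows downward; lengths in m; the calibration is good to about 2 mm. A picture is of the moment at which its call begins. camera_info takes no time and is no camera call.
- r.hand_in(): hands the job in; it is judged then, once.
The state is a dict: "clock": time; "joints": joint angles; "qvel": joint speeds; "tau": joint torques, N m; "tcp_pos": TCP position; "orientation": TCP orientation; "contact_force": force on the tool from outside, world axes, zero at the start; "moment": the same for the moment, N m; "grip_width": finger opening in m; "gripper_force": force on a finger pad.
Only numpy, scipy, OpenCV 4.12 (cv2) and the standard library are available. Lean on these libraries where they do the work, as an engineer would, in place of code of your own. Each camera call takes 0.05 s, during which the arm holds its last target. There are 200 camera calls.

## Working session

There is one attempt and no reset: what is moved stays moved. The work goes in short steps, Python scripts to look and compute and a tool call to move; the robot and the scene stay as the last step left them, time stands still between calls to the robot, and variables do not carry over. Pictures are saved under pics/ and viewed, at most 10 in all, crops included, and the job is handed in when it is done.

Besides the shell and the picture viewer there is one more tool, called after ">>>" in YAML: its name, and indented under it one key for each argument. play_rows: Moves the arm, as the interface text tells. Its arguments: {"type":"object","properties":{"targets":{"type":"string"},"squeeze":{"type":"number"}},"required":["targets"]}

```bash
mkdir -p pics; python3 - <<'E'
from bench import r
import cv2
for n in("scene","top"):
    im=r.grab_frame(n); cv2.imwrite(f"pics/{n}0.png",im[:,:,::-1]); print(n,r.camera_info(n))
o=r.get_obs();print(o)
E
```

```text
scene {'fov_y': 54.69725783043512, 'cx': 252.4891740693824, 'cy': 198.09416621739314, 'position': array([ 1.24293578, -0.00912027,  0.84616271]), 'rotation': array([-1.86312641, -1.71434413,  0.67258535])}
top {'fov_y': 56.45109735507366, 'cx': 254.10841008109585, 'cy': 192.80752357731427, 'position': array([0.48998   , 0.03551473, 1.10909874]), 'rotation': array([-2.17704967,  2.18414895, -0.05616154])}
{'clock': 0.1, 'joints': array([-1.4490874 ,  0.47770593,  0.02235077,  1.55633432, -0.01148518,
        1.10929501, -0.08311251]), 'qvel': array([ 0.00047966, -0.00025848,  0.00071604, -0.00443944,  0.00157456,
        0.0013969 ,  0.00016794]), 'tau': array([ 4.73720938e-03, -5.97767723e+01,  1.61346082e+00, -2.81960499e+01,
        1.27386401e-02,  5.04227311e-03,  2.56118318e-05]), 'tcp_pos': array([0.15365913, 0.65674095, 0.23043852]), 'orientation': array([-3.60172076e-01, -3.12082508e+00,  2.53434193e-03]), 'contact_force': array([-0.02083178, -0.23970918,  0.41281605]), 'moment': array([-0.06185311, -0.01525859, -0.0612516 ]), 'gripper_force': 0.0, 'grip_width': 0.08519735973381604}
```

View pics/scene0.png

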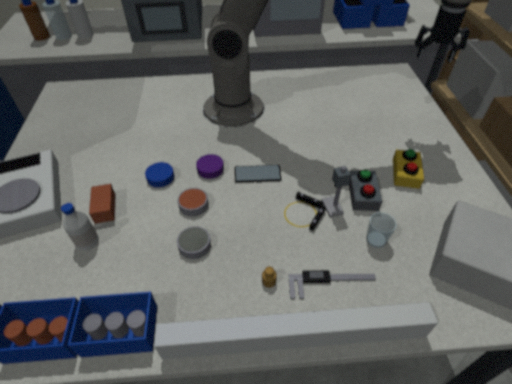

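View pics/top0.png

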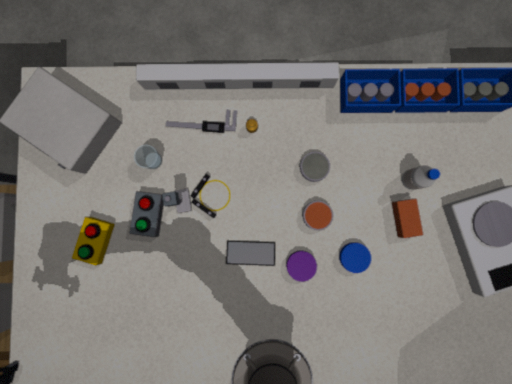

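The red-brown disc is at top (318,215) / scene (193,201). The other discs are grey (315,166), purple (301,266) and blue (355,258). The grey control box has green (142,225) and red (146,203); the yellow box at (92,240) is a decoy. The vee's apex is at about (195,195), opening right, with the ring centred at (213,195).

```bash
cat > h.py <<'E'
import numpy as np,cv2
from scipy.spatial.transform import Rotation as R
from bench import r
def ray(n,uv):
    c=r.camera_info(n); f=192/np.tan(np.radians(c['fov_y']/2))
    d=np.array([(uv[0]-c['cx'])/f,(uv[1]-c['cy'])/f,1.])
    return np.array(c['position']),R.from_rotvec(c['rotation']).as_matrix()@d
def plane(n,uv,z):
    p,d=ray(n,uv); return p+d*(z-p[2])/d[2]
def tri(a,b):
    p,d=ray("scene",a);q,e=ray("top",b)
    s=np.linalg.lstsq(np.c_[d,-e],q-p,rcond=None)[0]
    A,B=p+s[0]*d,q+s[1]*e; return (A+B)/2,np.linalg.norm(A-B)
def blobs(im,lo,hi,box,mina=8):
    hsv=cv2.cvtColor(im,cv2.COLOR_RGB2HSV)
    m=cv2.inRange(hsv,np.array(lo),np.array(hi)) if lo[0]<=hi[0] else cv2.inRange(hsv,np.array([lo[0],*lo[1:]]),np.array([180,*hi[1:]]))|cv2.inRange(hsv,np.array([0,*lo[1:]]),np.array(hi))
    x0,y0,x1,y1=box; k=np.zeros_like(m);k[y0:y1,x0:x1]=m[y0:y1,x0:x1]
    _,_,st,ce=cv2.connectedComponentsWithStats(k)
    return [(ce[i].round(2),st[i].tolist()) for i in range(1,len(st)) if st[i][4]>=mina],k
E
python3 - <<'E'
from h import *
T=cv2.imread("pics/top0.png")[:,:,::-1].copy();S=cv2.imread("pics/scene0.png")[:,:,::-1].copy()
for n,im,bs in(("top",T,dict(spec=(295,195,340,235),ring=(185,170,240,215),green=(130,190,160,240),red=(130,190,160,240),vee=(185,170,222,222))),
               ("scene",S,dict(spec=(170,185,215,215),ring=(280,190,330,235),green=(350,165,380,212),red=(350,165,380,212)))):
    for k,b in bs.items():
        lo,hi=dict(spec=((170,90,60),(20,255,255)),ring=((20,60,90),(35,255,255)),green=((50,100,40),(85,255,255)),red=((170,150,60),(10,255,255)),vee=((0,0,0),(180,255,50)))[k]
        B,m=blobs(im,lo,hi,b)
        for c,s in B: print(n,k,c,s,plane(n,c,.03 if k=="spec" else .0 if k=="ring" else .055 if k in("green","red") else .024).round(4))
        if k in("ring","vee"):
            pt=cv2.findNonZero(m)
            if k=="ring": e=cv2.fitEllipse(pt);print("ell",e,plane(n,e[0],0).round(4), cv2.minEnclosingCircle(pt))
            else:
                print([plane(n,p,.024)[:2].round(3).tolist() for p in cv2.boxPoints(cv2.minAreaRect(pt))])
a=np.hstack([cv2.resize(T[170:250,130:230],(400,320),interpolation=2),cv2.resize(T[140:285,275:385],(243,320),interpolation=2)])
cv2.imwrite("pics/crop.png",a[:,:,::-1])
E
```

```text
top spec [317.99 215.01] [305, 202, 27, 27, 559] [ 0.494  -0.1404  0.03  ]
top ring [216.1  193.87] [198, 179, 33, 33, 198] [0.5607 0.1701 0.    ]
ell ((214.5165252685547, 194.94508361816406), (29.738121032714844, 30.052759170532227), 47.24451446533203) [0.5574 0.175  0.    ] ((214.1875, 195.0), 16.310684204101562)
top green [141.1  224.34] [136, 220, 11, 10, 94] [0.4679 0.3847 0.055 ]
top red [144.19 202.96] [139, 198, 11, 11, 94] [0.531  0.3766 0.055 ]
top vee [199.79 185.82] [191, 174, 18, 24, 95] [0.584  0.2171 0.024 ]
top vee [194.67 201.52] [192, 199, 7, 6, 21] [0.5361 0.2324 0.024 ]
top vee [203.84 208.14] [199, 204, 11, 9, 43] [0.5159 0.2043 0.024 ]
top vee [212.47 214.27] [211, 212, 4, 5, 15] [0.4972 0.1779 0.024 ]
[[0.612, 0.253], [0.621, 0.193], [0.492, 0.172], [0.483, 0.232]]
scene spec [192.07 198.27] [179, 189, 27, 19, 389] [ 0.4953 -0.1427  0.03  ]
scene ring [292.   216.35] [284, 201, 26, 27, 86] [0.5661 0.1471 0.    ]
scene ring [314.47 209.93] [311, 206, 6, 8, 15] [0.5477 0.2171 0.    ]
ell ((300.1375427246094, 213.88050842285156), (24.530855178833008, 31.88644790649414), 97.35871887207031) [0.559  0.1723 0.    ] ((300.0, 213.0), 16.278919219970703)
scene green [365.14 173.71] [360, 171, 11, 7, 65] [0.4653 0.3816 0.055 ]
scene red [368.12 188.55] [363, 185, 11, 8, 66] [0.5265 0.373  0.055 ]
```

View pics/crop.png

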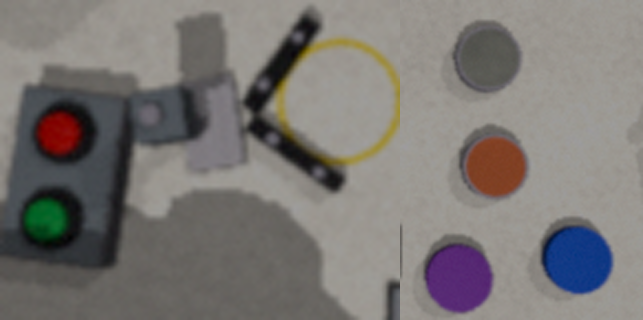

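The crop confirms it: terracotta disc at (318,215), with grey above it and purple and blue below; the vee and green button are clear too. Next I'll compute the vee axis and the shifts for the moves.

```bash
cat >> h.py <<'E'
def shift(p,xdir=None):
    o=r.get_obs();M=R.from_rotvec(o['orientation']).as_matrix()
    s=M.T@(np.array(p)-o['tcp_pos']); sp=0
    if xdir is not None:
        v=M.T@np.array([*xdir,0.]); sp=np.arctan2(v[1],v[0])
    return s.round(4),round(sp,3)
E
python3 - <<'E'
from h import *
P=lambda u,z=.024:plane("top",u,z)[:2]
a,b=P((207.5,174.5)),P((214.5,216.2));d=b-a
x=np.array([-d[1],d[0]])/np.linalg.norm(d); x=x if x[1]>0 else -x
ap=P((193,198.5));h=np.array([.558,.174]);print("vee x",x,np.linalg.norm(d),ap,(ap-h)@x, "home est",(a+b)/2-x*.008)
print(tri((365.14,173.71),(141.1,224.34)),tri((368.12,188.55),(144.19,202.96)))
for n,p in dict(via=(.5,.3,.23),above=(.49,-.245,.15),low=(.49,-.245,.01)).items(): print(n,shift(p,(0,1)))
E
```

```text
vee x [-0.17047598  0.98536183] 0.12915212917056662 [0.54530254 0.23755918] 0.06479340050580766 home est [0.55633069 0.17485489]
(array([0.46774344, 0.38204357, 0.05775664]), np.float64(0.0032760753664827546)) (array([0.53047889, 0.37300052, 0.05963821]), np.float64(0.004074149943310426))
via (array([-0.4185, -0.2685,  0.0009]), np.float64(1.341))
above (array([-0.5329, -0.8013,  0.0818]), np.float64(1.341))
low (array([-0.5329, -0.8011,  0.2218]), np.float64(1.341))
```

>>> play_rows:
  targets: "-0.2 -0.42 -0.27 0 0.1;-0.2 -0.42 -0.27 0 0.2;-0.2 -0.42 -0.27 0 0.3;-0.2 -0.42 -0.27 0 0.4;-0.2 -0.42 -0.27 0 0.5;-0.2 -0.42 -0.27 0 0.6;-0.2 -0.42 -0.27 0 0.7;-0.2 -0.42 -0.27 0 0.8"

```text
clock: 0.77
tcp_pos: [0.3866, 0.416, 0.2311]
orientation: [-1.554, -2.73, 0.001]
contact_force: [1.6, 0.7, 0.2]
grip_width: 0.0514
gripper_force: 0.0
```

```bash
python3 -c "
from h import *
print(r.get_obs()['joints'].round(2),r.get_obs()['tcp_pos'])
for p in ((.5,.1,.23),(.49,-.245,.15)):print(shift(p,(0,1)))"
```

```text
[-1.16  0.31  0.28  1.83 -0.1   1.02 -0.3 ] [0.38660056 0.41600586 0.23112904]
(array([-0.3296, -0.0639,  0.0012]), np.float64(0.536))
(array([-0.6211, -0.2488,  0.0812]), np.float64(0.536))
```

>>> play_rows:
  targets: "-0.2 -0.33 -0.064 0 0.1;-0.2 -0.33 -0.064 0 0.2;-0.2 -0.33 -0.064 0 0.3;-0.2 -0.33 -0.064 0 0.4;-0.2 -0.33 -0.064 0 0.5;-0.2 -0.33 -0.064 0 0.536;-0.2 -0.33 -0.064 0 0.536;-0.2 -0.33 -0.064 0 0.536"

```text
clock: 1.43
tcp_pos: [0.4998, 0.1028, 0.2312]
orientation: [-2.215, -2.227, -0.0]
contact_force: [0.2, 0.4, 0.0]
grip_width: 0.0514
gripper_force: 0.0
```

>>> play_rows:
  targets: "-0.2 -0.34 0 0.04 0;-0.2 -0.34 0 0.06 0;-0.2 -0.34 0 0.06 0;-0.2 -0.34 0 0.06 0;-0.2 -0.34 0 0.06 0;-0.2 -0.34 0 0.06 0;-0.2 -0.34 0 0.06 0;-0.2 -0.34 0 0.06 0"

```text
clock: 2.1
tcp_pos: [0.501, -0.2252, 0.1729]
orientation: [-2.215, -2.227, -0.0]
contact_force: [1.1, 0.2, 0.4]
grip_width: 0.0513
gripper_force: 0.0
```

```bash
python3 -c "
from h import *
print(r.get_obs()['joints'].round(2),r.get_obs()['tcp_pos'])
for p in ((.49,-.245,.15),(.49,-.245,.01)):print(shift(p,(0,1)))"
```

```text
[-0.19  0.39  0.63  1.95 -0.29  0.9   0.6 ] [ 0.50097996 -0.22517971  0.17289871]
(array([-0.0198, -0.0111,  0.0229]), np.float64(0.005))
(array([-0.0198, -0.011 ,  0.1629]), np.float64(0.005))
```

>>> play_rows:
  targets: "-0.2 -0.01 -0.011 0.02 0;-0.2 -0.01 -0.011 0.06 0;-0.2 -0.01 -0.011 0.1 0;-0.2 -0.01 -0.011 0.13 0;-0.2 -0.01 -0.011 0.15 0;-0.2 -0.01 -0.011 0.158 0;-0.2 -0.01 -0.011 0.158 0;-0.2 -0.01 -0.011 0.158 0"

```text
clock: 2.77
tcp_pos: [0.4908, -0.2338, 0.0159]
orientation: [2.216, 2.227, -0.0]
contact_force: [0.3, 0.4, 0.2]
grip_width: 0.0514
gripper_force: 0.0
```

```bash
python3 -c "
from h import *
print(r.get_obs()['tcp_pos'],r.get_obs()['contact_force'])
im=r.grab_frame('top');cv2.imwrite('pics/top1.png',cv2.resize(im[140:300,180:400],(770,560))[:,:,::-1])
print(r.get_obs()['joints'].round(2))"
```

```text
[ 0.49076718 -0.23383332  0.01594515] [0.34147214 0.35612424 0.17008622]
[-0.03  0.62  0.47  2.04 -0.49  0.59  0.78]
```

View pics/top1.png

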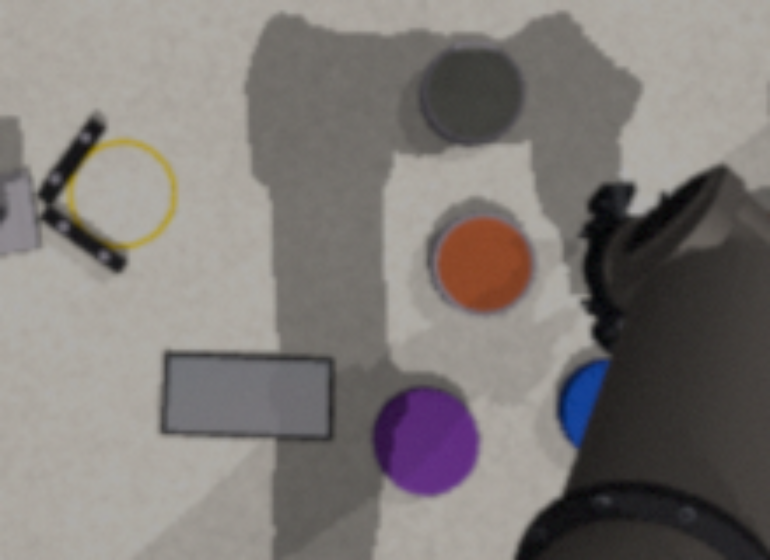

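The fingers straddle the rear of the red disc at crop (485,265), right side; the path to the ring at (123,193) is clear. Starting the gentle push.

>>> play_rows:
  targets: "-0.2 0.015 0.002 0.002 0;-0.2 0.028 0.004 0.003 0;-0.2 0.036 0.004 0.003 0;-0.2 0.044 0.006 0.003 0;-0.2 0.054 0.008 0.003 0;-0.2 0.066 0.012 0.003 0;-0.2 0.08 0.015 0.003 0;-0.2 0.094 0.019 0.003 0"

```text
clock: 3.48
tcp_pos: [0.5093, -0.14, 0.0131]
orientation: [2.216, 2.224, -0.001]
contact_force: [-1.2, -2.9, 2.2]
grip_width: 0.0517
gripper_force: 2.0
```

```bash
cat > loc.py <<'E'
from h import *
o=r.get_obs();print(o['tcp_pos'].round(4),o['contact_force'].round(1))
for n,b in(("top",(180,150,340,240)),("scene",(170,175,330,240))):
    im=r.grab_frame(n);B,_=blobs(im,(170,90,60),(20,255,255),b,150)
    for c,s in B: print(n,c,s,plane(n,c,.03)[:2].round(4))
E
python3 loc.py
```

```text
[ 0.5093 -0.14    0.0131] [-1.2 -2.9  2.2]
top [300.49 210.19] [289, 197, 24, 27, 501] [ 0.5087 -0.0881]
scene [209.98 201.  ] [197, 192, 27, 19, 407] [ 0.511  -0.0897]
```

>>> play_rows:
  targets: "-0.2 0.013 0.0034 0 0;-0.2 0.027 0.007 0 0;-0.2 0.041 0.0107 0 0;-0.2 0.055 0.0144 0 0;-0.2 0.069 0.018 0 0;-0.2 0.083 0.0217 0 0;-0.2 0.097 0.0254 0 0;-0.2 0.11 0.029 0 0"

```text
clock: 4.25
tcp_pos: [0.5375, -0.0301, 0.0127]
orientation: [2.217, 2.225, -0.001]
contact_force: [-0.9, -3.7, 2.1]
grip_width: 0.0515
gripper_force: 1.9
```

>>> play_rows:
  targets: "-0.2 0.013 0.0034 0 0;-0.2 0.027 0.007 0 0;-0.2 0.041 0.0107 0 0;-0.2 0.055 0.0144 0 0;-0.2 0.069 0.018 0 0;-0.2 0.083 0.0217 0 0;-0.2 0.093 0.0244 0 0;-0.2 0.097 0.026 0 0"

```text
clock: 4.92
tcp_pos: [0.5633, 0.0704, 0.0123]
orientation: [-2.212, -2.229, -0.001]
contact_force: [-1.8, -3.6, 3.5]
grip_width: 0.0512
gripper_force: 2.4
```

```bash
python3 loc.py
```

```text
[0.5633 0.0704 0.0123] [-1.8 -3.6  3.5]
scene [283.19 209.97] [273, 200, 23, 21, 391] [0.5645 0.12  ]
```

>>> play_rows:
  targets: "-0.2 0.008 -0.001 0 0;-0.2 0.016 -0.0025 0 0;-0.2 0.024 -0.004 0 0;-0.2 0.031 -0.005 0 0;-0.2 0.037 -0.006 0 0;-0.2 0.043 -0.007 0 0;-0.2 0.047 -0.008 0 0;-0.2 0.049 -0.008 0 0"

```text
clock: 5.68
tcp_pos: [0.5544, 0.1177, 0.0124]
orientation: [-2.214, -2.228, 0.0]
contact_force: [0.8, -2.8, -1.0]
grip_width: 0.0505
gripper_force: 1.3
```

>>> play_rows:
  targets: "-0.2 0.002 0 0 0;-0.2 0.004 -0.0005 0 0;-0.2 0.006 -0.001 0 0;-0.2 0.006 -0.001 0 0;-0.2 0.006 -0.001 0 0"

```text
clock: 6.1
tcp_pos: [0.5545, 0.1213, 0.0126]
orientation: [2.216, 2.224, 0.0]
contact_force: [1.9, -4.5, -2.3]
grip_width: 0.0511
gripper_force: 3.0
```

```bash
sed -i 's/170,175,330/170,175,345/' loc.py; python3 loc.py
```

```text
[0.5545 0.1213 0.0126] [ 1.9 -4.5 -2.3]
scene [301.53 206.63] [292, 197, 21, 20, 334] [0.5567 0.1743]
```

>>> play_rows:
  targets: "-0.2 0.002 0 0 0;-0.2 0.004 -0.0005 0 0;-0.2 0.006 -0.001 0 0;-0.2 0.006 -0.001 0 0;-0.2 0.006 -0.001 0 0"

```text
clock: 6.62
tcp_pos: [0.5555, 0.1232, 0.0132]
orientation: [2.215, 2.216, 0.0]
contact_force: [6.0, -13.1, 0.0]
grip_width: 0.0507
gripper_force: 7.6
```

>>> play_rows:
  targets: "-0.2 0.001 0.003 0 0;-0.2 0.002 0.006 0 0;-0.2 0.003 0.008 0 0;-0.2 0.003 0.008 0 0;-0.2 0.003 0.008 0 0"

```text
clock: 7.03
tcp_pos: [0.5587, 0.127, 0.0121]
orientation: [2.219, 2.223, -0.01]
contact_force: [-4.3, -12.1, 5.7]
grip_width: 0.0515
gripper_force: 7.6
```

```bash
python3 loc.py
```

```text
[0.5587 0.127  0.0121] [ -4.3 -12.1   5.7]
scene [303.85 207.63] [295, 198, 20, 20, 332] [0.5611 0.1803]
```

>>> play_rows:
  targets: "-0.2 0.002 0.001 0 0;-0.2 0.004 0.002 0 0;-0.2 0.006 0.003 0 0;-0.2 0.006 0.003 0 0;-0.2 0.006 0.003 0 0"

```text
clock: 7.55
tcp_pos: [0.5589, 0.1274, 0.0118]
orientation: [2.222, 2.22, -0.022]
contact_force: [-11.1, -23.8, 13.0]
grip_width: 0.0511
gripper_force: 14.5
```

```bash
python3 loc.py
```

```text
[0.5589 0.1274 0.0118] [-11.1 -23.8  13. ]
scene [303.92 207.67] [295, 197, 20, 21, 320] [0.5613 0.1805]
```

Force doubled with no movement, so the disc is seated. Backing off straight.

>>> play_rows:
  targets: "-0.2 -0.005 -0.003 0 0;-0.2 -0.01 -0.007 0 0;-0.2 -0.015 -0.009 0 0;-0.2 -0.025 -0.009 0 0;-0.2 -0.045 -0.009 0 0;-0.2 -0.07 -0.009 0 0;-0.2 -0.09 -0.009 0 0;-0.2 -0.09 -0.009 -0.03 0"

```text
clock: 8.32
tcp_pos: [0.5518, 0.0426, 0.0394]
orientation: [-2.22, -2.219, 0.011]
contact_force: [-0.5, -0.1, 1.4]
grip_width: 0.0513
gripper_force: 0.0
```

>>> play_rows:
  targets: "1 -0.03 0 -0.04 0;1 -0.06 0 -0.08 0;1 -0.08 0 -0.12 0;1 -0.08 0 -0.16 0;1 -0.08 0 -0.2 0;1 -0.08 0 -0.22 0;1 -0.08 0 -0.22 0;1 -0.08 0 -0.22 0"

```text
clock: 8.98
tcp_pos: [0.5569, -0.0319, 0.2648]
orientation: [2.213, 2.227, 0.008]
contact_force: [-0.5, 0.6, -0.9]
grip_width: 0.0003
gripper_force: 0.0
```

```bash
python3 loc.py; python3 - <<'E'
from h import *
T=r.grab_frame("top");S=r.grab_frame("scene")
cv2.imwrite("pics/c2.png",np.hstack([cv2.resize(T[165:235,165:250],(400,330),interpolation=2),cv2.resize(S[170:240,270:355],(400,330),interpolation=2)])[:,:,::-1])
B,k=blobs(T,(170,90,60),(20,255,255),(180,150,250,240),100);pt=cv2.findNonZero(k);print(cv2.minEnclosingCircle(pt))
print(r.get_obs()['tcp_pos'],r.get_obs()['contact_force'])
for z in(.23,.1):print(shift((.467,.383,z),(0,1)))
E
```

```text
[ 0.5569 -0.0319  0.2648] [-0.5  0.6 -0.9]
top [213.61 194.6 ] [201, 182, 26, 26, 546] [0.5566 0.174 ]
scene [300.56 206.9 ] [287, 197, 28, 21, 440] [0.5575 0.1714]
((215.15093994140625, 194.6981201171875), 14.531153678894043)
[ 0.55457332 -0.03178348  0.26105568] [-0.5688562   0.54953266 -0.23337989]
(array([ 0.4153, -0.0851,  0.0313]), np.float64(0.006))
(array([ 0.4153, -0.0848,  0.1613]), np.float64(0.006))
```

View pics/c2.png

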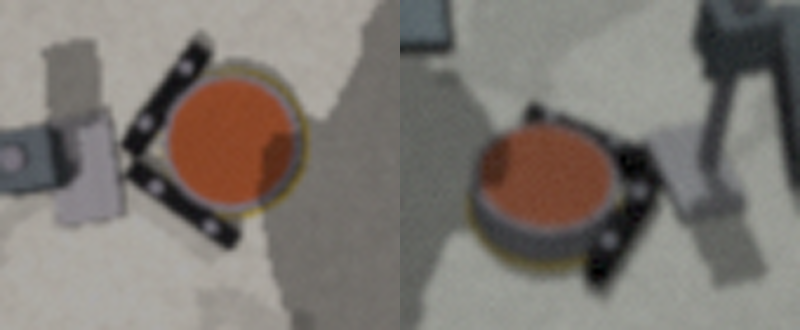

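The disc touches both bars (crop (232,145), bars meeting at (128,155)), and its measured centre (0.557,0.174) matches home. Now to the green button.

>>> play_rows:
  targets: "1 0.04 -0.008 0 0;1 0.415 -0.085 0 0;1 0.415 -0.085 0 0;1 0.415 -0.085 0 0;1 0.415 -0.085 0 0;1 0.415 -0.085 0 0;1 0.415 -0.085 0 0;1 0.415 -0.085 0 0"

```text
clock: 9.85
tcp_pos: [0.4857, 0.2949, 0.2612]
orientation: [-2.215, -2.227, 0.004]
contact_force: [0.3, 0.8, 0.6]
grip_width: -0.0001
gripper_force: 0.0
```

>>> play_rows:
  targets: "1 0.041 -0.0085 0 0;1 0.082 -0.017 0 0;1 0.11 -0.022 0 0;1 0.11 -0.022 0 0;1 0.11 -0.022 0 0;1 0.11 -0.022 0 0"

```text
clock: 10.35
tcp_pos: [0.4646, 0.4018, 0.2612]
orientation: [2.216, 2.226, -0.004]
contact_force: [0.4, 0.0, 0.5]
grip_width: 0.0001
gripper_force: 0.0
```

```bash
python3 - <<'E'
from h import *
print(r.get_obs()['tcp_pos'])
for z in(.08,.062):print(shift((.467,.383,z),(0,1)))
E
```

```text
[0.46460644 0.40177109 0.26117167]
(array([-0.0183,  0.0025,  0.1812]), np.float64(0.004))
(array([-0.0183,  0.0025,  0.1992]), np.float64(0.004))
```

>>> play_rows:
  targets: "1 -0.018 0.0025 0.03 0;1 -0.018 0.0025 0.06 0;1 -0.018 0.0025 0.09 0;1 -0.018 0.0025 0.12 0;1 -0.018 0.0025 0.15 0;1 -0.018 0.0025 0.17 0;1 -0.018 0.0025 0.175 0;1 -0.018 0.0025 0.175 0"

```text
clock: 11.02
tcp_pos: [0.4671, 0.3826, 0.0862]
orientation: [2.218, 2.224, -0.006]
contact_force: [-0.3, 1.2, 0.9]
grip_width: -0.0004
gripper_force: 0.0
```

```bash
python3 - <<'E'
from h import *
print(r.get_obs()['tcp_pos'],r.get_obs()['contact_force'])
T=r.grab_frame("top");S=r.grab_frame("scene")
cv2.imwrite("pics/c3.png",np.hstack([cv2.resize(T[175:255,110:210],(400,320),interpolation=2),cv2.resize(S[130:230,310:410],(400,320),interpolation=2)])[:,:,::-1])
E
```

```text
[0.46712909 0.38256649 0.08618683] [-0.27375206  1.23559417  0.89682106]
```

View pics/c3.png

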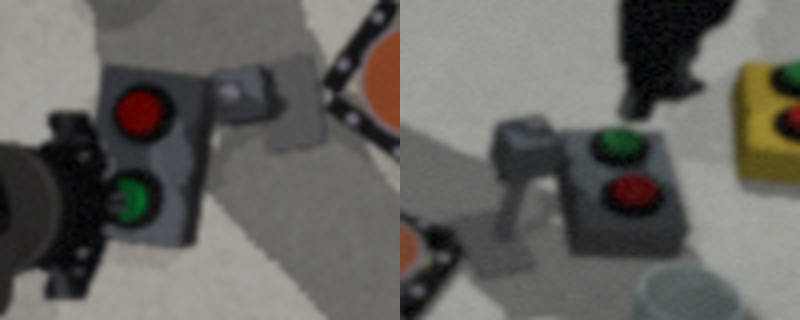

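The closed fingertips stand over the green button (top crop (130,200)), clear of the red one at (140,112). Pressing down with force feedback.

>>> play_rows:
  targets: "1 0 0 0.01 0;1 0 0 0.02 0;1 0 0 0.025 0;1 0 0 0.028 0;1 0 0 0.028 0"

```text
clock: 11.53
tcp_pos: [0.4677, 0.3855, 0.061]
orientation: [-2.215, -2.226, -0.001]
contact_force: [-3.5, -1.4, 13.5]
grip_width: 0.0001
gripper_force: 6.7
```

>>> play_rows:
  targets: "1 0 0 0.002 0;1 0 0 0.004 0;1 0 0 0.006 0;1 0 0 0.006 0;1 0 0 0.006 0"

```text
clock: 11.95
tcp_pos: [0.468, 0.3857, 0.06]
orientation: [-2.214, -2.223, -0.003]
contact_force: [-17.3, -11.3, 60.7]
grip_width: 0.0005
gripper_force: 30.7
```

>>> play_rows:
  targets: "1 0 0 -0.003 0;1 0 0 -0.006 0;1 0 0 -0.006 0"

```text
clock: 12.2
tcp_pos: [0.4677, 0.3855, 0.061]
orientation: [-2.215, -2.226, -0.003]
contact_force: [-0.1, -1.2, 9.1]
grip_width: -0.0
gripper_force: 5.4
```

```bash
python3 - <<'E'
from h import *
print(r.get_obs()['tcp_pos'],r.get_obs()['contact_force'])
T=r.grab_frame("top");S=r.grab_frame("scene")
cv2.imwrite("pics/c4.png",np.hstack([cv2.resize(T[190:240,120:170],(400,400),interpolation=2),cv2.resize(S[150:200,340:390],(400,400),interpolation=2)])[:,:,::-1])
print(tri((192.07,198.27),(317.99,215.01)))
E
```

```text
[0.46768699 0.38550313 0.06104987] [-0.13805541 -1.22947805  9.08603438]
(array([ 0.49403769, -0.14178528,  0.0283866 ]), np.float64(0.0022623875799492863))
```

View pics/c4.png

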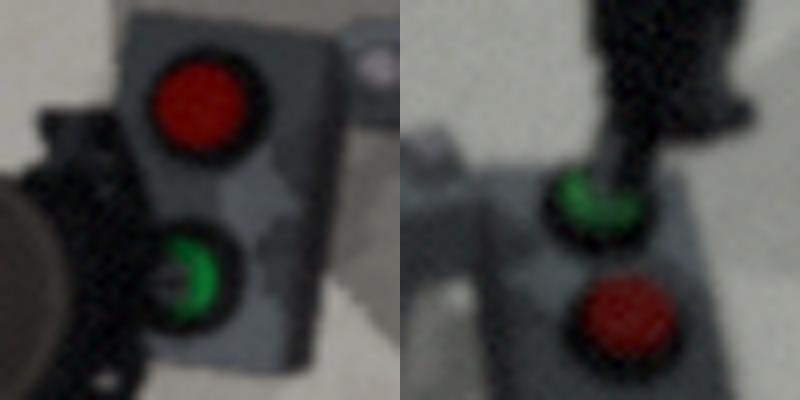

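>>> play_rows:
  targets: "1 0 0 -0.002 0;1 0 0 -0.002 0;1 0 0 -0.002 0"

```text
clock: 12.55
tcp_pos: [0.4677, 0.3855, 0.062]
orientation: [-2.216, -2.227, -0.002]
contact_force: [-0.3, 0.3, 3.6]
grip_width: -0.0001
gripper_force: 2.2
```

>>> play_rows:
  targets: "1 0 0 -0.002 0;1 0 0 -0.002 0;1 0 0 -0.002 0"

```text
clock: 12.8
tcp_pos: [0.4676, 0.3855, 0.0637]
orientation: [2.216, 2.227, 0.002]
contact_force: [0.7, 0.8, 3.2]
grip_width: 0.0002
gripper_force: 1.7
```

>>> play_rows:
  targets: "1 0 0 -0.002 0;1 0 0 -0.002 0;1 0 0 -0.002 0"

```text
clock: 13.05
tcp_pos: [0.4673, 0.3851, 0.0655]
orientation: [2.216, 2.227, 0.0]
contact_force: [1.1, 0.2, 2.2]
grip_width: -0.0002
gripper_force: 1.1
```

>>> play_rows:
  targets: "1 0 0 -0.006 0;1 0 0 -0.01 0;1 0 0 -0.01 0;1 0 0 -0.01 0"

```text
clock: 13.38
tcp_pos: [0.467, 0.3849, 0.0756]
orientation: [-2.216, -2.227, 0.001]
contact_force: [0.6, -0.4, 0.2]
grip_width: -0.0001
gripper_force: 0.0
```

```bash
python3 - <<'E'
from h import *
S=cv2.imread("pics/scene0.png")[:,:,::-1].copy();N=r.grab_frame("scene")
C=cv2.imread("pics/c4.png")[:,400:,::-1]; C=cv2.resize(C,(50,50),interpolation=cv2.INTER_AREA); P=np.zeros_like(S);P[150:200,340:390]=C
for im in(S,P,N): print(blobs(im.copy(),(50,100,40),(85,255,255),(350,160,380,185))[0], im[168:184,367,1].tolist())
E
```

```text
[(array([365.14, 173.71]), [360, 171, 11, 7, 65])] [124, 99, 86, 90, 96, 94, 93, 81, 63, 44, 26, 14, 16, 20, 39, 53]
[(array([363.95, 174.9 ]), [360, 172, 10, 6, 41])] [35, 33, 28, 20, 18, 28, 42, 56, 59, 52, 30, 14, 8, 21, 31, 44]
[(array([364.89, 173.89]), [360, 171, 11, 7, 63])] [36, 36, 37, 49, 60, 65, 65, 64, 55, 48, 28, 13, 0, 16, 34, 46]
```

The force fell like a spring, from 3.6 to 2.2 N over 62–65.5 mm, with a hard stop at 61 mm: a full press, now released. Lifting clear.

>>> play_rows:
  targets: "1 0 0 -0.03 0;1 0 0 -0.07 0;1 0 0 -0.11 0;1 0 0 -0.15 0;1 0 0 -0.17 0;1 0 0 -0.17 0;1 0 0 -0.17 0;1 0 0 -0.17 0"

```text
clock: 14.1
tcp_pos: [0.4664, 0.3847, 0.2444]
orientation: [-2.215, -2.227, 0.003]
contact_force: [0.1, 0.2, -0.8]
grip_width: -0.0
gripper_force: 0.0
```

```bash
python3 loc.py && python3 -c "
from bench import r
print(r.hand_in())"
```

```text
[0.4664 0.3847 0.2444] [ 0.1  0.2 -0.8]
top [213.61 194.6 ] [201, 182, 26, 26, 546] [0.5566 0.174 ]
scene [300.67 206.86] [288, 196, 27, 22, 440] [0.5574 0.1717]
the job is handed in; nothing more can be done
None
```

I handed the job in at about 14 s: the red-brown specimen is home against both bars, the green button was pressed to its stop and came back up, and the hand is clear; no verdict came back.

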